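# Slide a stone core on its board under the hand-rest bridge

### The job

On the desk of a finds room a small knapped stone core stands loose on a flat plywood board, ready to be numbered. With the fingertips, push the board along the desk, lined up with the low wooden hand-rest bridge, through under the bridge until its leading end is fully home against the wooden stop behind it, with the stone still standing upright beneath the bridge, then take the hand away. Keep the board flat on the desk, do not lift it or touch the stone, do not let the stone knock the bridge, and leave the mug, plaster block and ochre lump where they are.

Things in the scene. Friction and masses are not known exactly. Their poses are not given: they have to be found in the camera images.
- bridge: Fixed pale wooden hand-rest bridge. Origin on the desk (z = 0) under its middle. Its +x is the way the board goes in (entry at -x, stop at +x; roughly towards the robot's right), y across the passage, z up. Top: two bars across, each 22 wide with a 20 slot between (x = -32 to +32), underside 52 above the desk, upper side 62. Legs 64 long at y = +-57 to +-71: passage 114 wide. Nothing before x = -32.
- stop (a point): Middle of the near face of the stop, a fixed wooden cross bar 142 long, 12 thick, 16 high, at bridge x = +95, 8 above the desk. Low rails, 14 thick and 16 high, join its ends to the bridge's legs. The board's leading end must come up against this face.
- board: Loose flat plywood board, 190 (its x) by 96 (its y) by 12 thick, 0.2 to 0.45 kg, sliding on the desk. Origin at the centre of its underside; its +x end leads. Starts before the entry: centre 150 to 185 short of the bridge's origin, up to 25 off the centre line, turned up to 0.25 rad. Home and straight, its origin lies on the bridge's origin.
- core: Loose seven-sided dark stone core, 34 tall, 31 across at its widest, narrower at the top, 60 g, standing upright on a flat 28 wide base within 8 (each way) of the board's middle, on a 60 wide round cork-coloured patch. Origin at the centre of its underside, z up. Its top is 46 above the desk: 6 to spare under the bridge.
- mug: Bystander: plastic mug, 76 across, 95 tall, origin at the centre of its underside.
- plaster: Bystander: white plaster block, 50 x 100 x 50 tall, origin at the centre of its underside.
- ochre: Bystander: lump of ochre, 40 x 65 x 28 tall, origin at the centre of its underside.

How it is judged:
By the outcome, as a careful person would: the job done as asked, in the order asked, and still so for the second after the job is handed in, with the robot touching nothing.
It also fails if it takes over 72 s, if anything falls off the work surface, if the arm or the gripper's body presses on something with over 40 N, if the wrist force passes 120 N, or if a joint passes its speed limit or range.

### The arm

A 6-joint arm with a two-finger parallel gripper is mounted at the origin on the work surface. World frame = base frame: x ahead of the robot, y to its left, z up, the work surface at z = 0. Lengths are in m, angles in rad, forces in N, time in s.
With the tool pointing down it reaches from about 0.225 to 0.875 m from the base axis. Payload 3.4 kg.
Tool frame: the origin (TCP) lies at the very end of the fingers, on their centre line; the grasp point (between the pads) lies 19 mm behind it; z points along the fingers, y is the direction in which the jaws open and shut (so a half turn about z gives the same grasp; the last joint's range is limited). The gripper opens to 85 mm and grips with 20 to 120 N. Pads are 22 mm wide; open, the fingers measure 114 mm over their backs; the gripper's body (76 mm by 85 mm) begins 54 mm behind the grasp point. The pads swing forward as they close: fully open they stand 13 mm farther back than shut.
Start: joints at [-1.301, 0.276, 1.505, -0, 1.361, -0.121], TCP at [0.219, -0.532, 0.231] pointing down, gripper open.
Joint ranges: [-2.89, 2.89], [-0.75, 2.08], [0.22, 2.7], [-1.18, 4.32], [0.11, 2.71], [-2.7, 2.7]. Speed limits (rad/s): [2.57, 2.57, 3.14, 3.14, 3.14, 3.14].

### API

Orientations are given as a unit quaternion [w, x, y, z].
In Python, from rig import get_state, get_image, camera_model, sign_off gives the robot as it stands. The module is installed in compiled form; this text tells all that it offers.
- The arm moves only by the tool drive_tool, never from a script. Its argument "motion" is text: rows parted by semicolons, each of 7 numbers parted by spaces: the turn, a rotation vector about the tool's x, y, z in degrees, then the shift along the tool's x, y, z in m, then the opening in per cent of the stroke, from 0 (shut) to 100 (fully open). In form: wx wy wz tx ty tz hand; .... A call has 1 to 12 rows; each row shifts and turns the pose as measured when the row begins, along the tool's axes as they then stand; what a row does not reach is not made up. A row lasts 1/8 s, in which the tool goes at most 62.5 mm and 10.7 degrees, less where a joint would pass 70% of its speed; a pose out of reach is approached as far as the arm can. A call is refused whole if a number of a shift passes 0.0625 or a number of a turn 10.7, either way. A call with a gripper value outside its range is refused whole. The fingers move at their own pace and stop on an object; "newtons" is the grip in N (left out, the last holds). Time passes only in rows, so rows that do not move let the fingers close. It gives the time, the measured TCP pose, the force and the opening at its end, in the units of the state.
- get_state(): the state, without advancing time (a new reading comes with each control period).
- get_image(name): name is "side" or "top"; returns (picture, depth): 400x640x3 uint8, red, green, blue; 400x640 float32, m along the optical axis (not along the pixel's ray), 0 where there is no reading.
- camera_model(name): a dict with "camera_matrix" (3x3 intrinsics, pixels), "cam_to_world" (4x4, takes a point from camera to world coordinates). Camera axes: x right, y up, looking along -z (the intrinsics and any distortion apply to the point x, -y, -z); pixel columns grow to the right and rows downward; lengths in m; the calibration is good to about 2 mm. A picture is of the moment at which its call begins. camera_model takes no time and is no camera call.
- sign_off(): hands the job in, once; it reports no verdict.
The state is a dict: "clock": time; "qpos": joint angles; "qd": joint speeds; "effort": joint torques, N m; "position": TCP position; "ee_rot": TCP orientation; "contact_force": force on the tool from outside, world axes, zero at the start; "moment": the same for the moment, N m; "width": finger opening in m.
Only numpy, scipy, OpenCV 4.12 (cv2) and the standard library are available. Lean on these libraries where they do the work, as an engineer would, in place of code of your own. Each camera call takes 0.05 s, during which the arm holds its last target.

## Working session

There is one attempt and no reset: what is moved stays moved. The work goes in short steps, Python scripts to look and compute and a tool call to move; the robot and the scene stay as the last step left them, time stands still between calls to the robot, and variables do not carry over. Pictures are saved under pics/ and viewed, and the job is handed in when it is done.

Besides the shell and the picture viewer there is one more tool, called after "Call:" as a command line: name --argument value ..., lists and objects as JSON in quotes. drive_tool: Moves the arm, as the interface text tells. Its arguments: {"type":"object","properties":{"motion":{"type":"string"},"newtons":{"type":"number"}},"required":["motion"]}

```bash
mkdir -p pics; python3 - <<'E'
from rig import *
import cv2,numpy as np
print(get_state())
for n in("top","side"):
    p,d=get_image(n); cv2.imwrite(f"pics/{n}0.png",p[:,:,::-1]); np.save(f"{n}0d.npy",d)
    m=camera_model(n); print(n,m)
E
```

```text
{'clock': 0.0, 'qpos': array([-1.30099566e+00,  2.76599165e-01,  1.50616937e+00, -8.87794740e-08,
        1.36069508e+00, -1.21004213e-01]), 'qd': array([ 4.41862629e-05,  3.25865928e-03, -1.69982755e-03,  1.44040443e-03,
        1.24636056e-03, -1.69737568e-05]), 'effort': array([-1.23937871e-04, -4.16775155e+01, -2.45804054e+01,  2.44890094e-05,
        1.12072629e-02, -1.23880247e-05]), 'position': array([ 0.21888274, -0.53112044,  0.2304229 ]), 'ee_rot': array([-9.32890422e-04,  9.80969179e-01,  1.94161258e-01, -6.95772595e-05]), 'contact_force': array([ 0.09892336, -0.25494678,  0.90627805]), 'moment': array([ 0.00742522, -0.04858732, -0.02530481]), 'width': 0.08553357681794035}
top {'camera_matrix': array([[392.75005367,   0.        , 323.74417284],
       [  0.        , 392.75005367, 195.08722251],
       [  0.        ,   0.        ,   1.        ]]), 'cam_to_world': array([[ 5.34719417e-04,  9.80428845e-01, -1.96873039e-01,
         3.38455541e-01],
       [-9.99837752e-01,  4.06888583e-03,  1.75474528e-02,
        -4.09361425e-03],
       [ 1.80050828e-02,  1.96831714e-01,  9.80271949e-01,
         1.01880455e+00],
       [ 0.00000000e+00,  0.00000000e+00,  0.00000000e+00,
         1.00000000e+00]])}
side {'camera_matrix': array([[458.72567365,   0.        , 322.2950487 ],
       [  0.        , 458.72567365, 202.1922394 ],
       [  0.        ,   0.        ,   1.        ]]), 'cam_to_world': array([[-0.72877534,  0.39730224, -0.5577073 , -0.09202371],
       [-0.68456329, -0.44189172,  0.57974546,  0.62921215],
       [-0.01611206,  0.80429014,  0.59401832,  0.71202551],
       [ 0.        ,  0.        ,  0.        ,  1.        ]])}
```

View pics/top0.png

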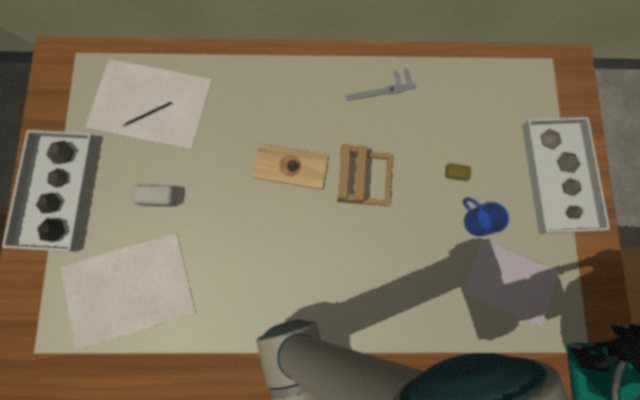

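View pics/side0.png

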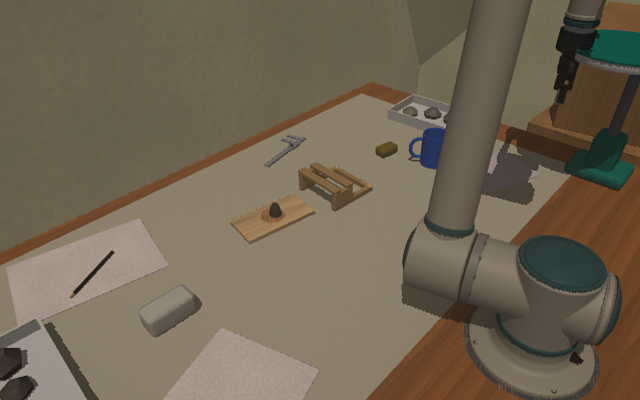

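The top picture shows the board at about (290,166) with the stone at (291,165). The bridge is at about (353,174), the stop at (390,178), the plaster at (155,195), the ochre at (458,172) and the mug at (486,217). I'll enlarge the middle.

```bash
cat > h.py <<'E'
from rig import *
import cv2,numpy as np
def ray(n,u,v,z):
    m=camera_model(n);K=m["camera_matrix"];T=m["cam_to_world"]
    d=T[:3,:3]@np.array([(u-K[0,2])/K[0,0],-(v-K[1,2])/K[1,1],-1]);o=T[:3,3]
    return o+d*(z-o[2])/d[2]
def proj(n,P):
    m=camera_model(n);K=m["camera_matrix"];T=m["cam_to_world"]
    p=(np.asarray(P)-T[:3,3])@T[:3,:3]
    return K[0,2]+K[0,0]*p[...,0]/-p[...,2], K[1,2]+K[1,1]*-p[...,1]/-p[...,2]
def crop(p,x0,y0,x1,y1,s,f):
    c=cv2.resize(p[y0:y1,x0:x1,::-1],None,fx=s,fy=s,interpolation=cv2.INTER_CUBIC)
    for x in range((x0+9)//10*10,x1,10): cv2.line(c,((x-x0)*s,0),((x-x0)*s,6 if x%50 else 16),(0,0,255),1); 
    for y in range((y0+9)//10*10,y1,10): cv2.line(c,(0,(y-y0)*s),(6 if y%50 else 16,(y-y0)*s),(0,0,255),1)
    cv2.imwrite(f,c)
E
python3 - <<'E'
from h import *
p=cv2.imread("pics/top0.png")[:,:,::-1]
crop(p,245,135,400,215,5,"pics/top0c.png")
p=cv2.imread("pics/side0.png")[:,:,::-1]
crop(p,225,150,380,250,5,"pics/side0c.png")
E
```

```text
(no output)
```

View pics/top0c.png

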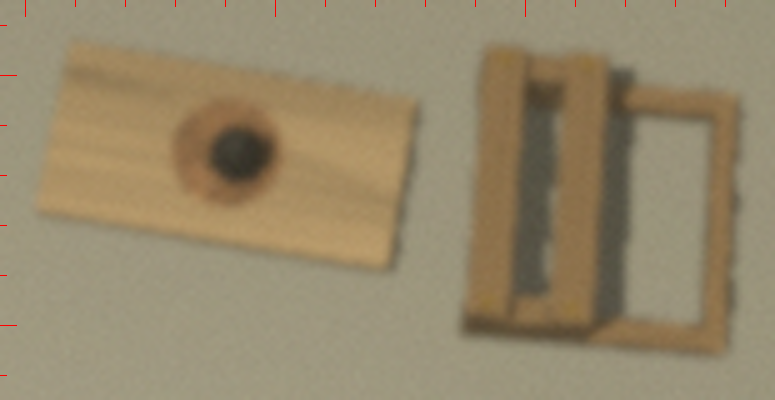

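View pics/side0c.png

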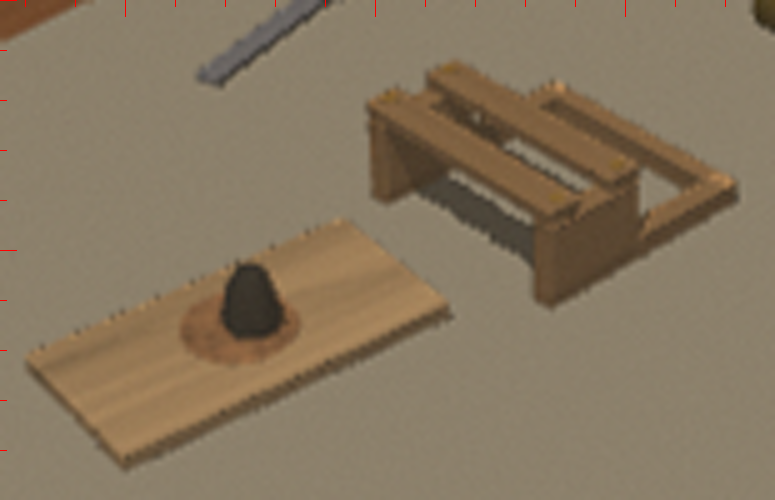

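```bash
cat > fit.py <<'E'
from h import *
from scipy.optimize import least_squares
def fit(L,obs,x0=(.5,0,-1.57)):
    # L local pts (n,3); obs dict cam->(idx,pix)
    def w(q,P):
        c,s=np.cos(q[2]),np.sin(q[2]); P=np.array(P,float)
        return np.c_[q[0]+c*P[:,0]-s*P[:,1],q[1]+s*P[:,0]+c*P[:,1],P[:,2]]
    def r(q):
        o=[]
        for n,(P,px) in obs.items():
            u,v=proj(n,w(q,P)); px=np.array(px); o+=[u-px[:,0],v-px[:,1]]
        return np.concatenate(o)
    s=least_squares(r,x0); return s.x,s.fun
E
python3 - <<'E'
from fit import *
c=lambda a,o:np.array(a,float)/5+o
B=[[-95,48,12],[95,48,12],[95,-48,12],[-95,-48,12]];B=np.array(B)/1000
t=(B,c([(68,42),(418,100),(392,268),(38,212)],(245,135)))
s=(B,c([(28,362),(342,220),(450,310),(125,460)],(225,150)))
G=np.array([[-32,71,62],[32,71,62],[32,-71,62],[-32,-71,62],[107,71,16],[107,-71,16]])/1000
gt=(G,c([(485,47),(608,57),(596,325),(467,317),(741,95),(726,350)],(245,135)))
gs=(G,c([(370,105),(458,62),(637,168),(550,215),(560,82),(737,186)],(225,150)))
R={}
for nm,a,b in(("board",t,s),("bridge",gt,gs)):
    for o in({"top":a},{"side":b},{"top":a,"side":b}):
        x,f=fit(None,o);print(nm,list(o),x.round(4),abs(f).max().round(2))
    R[nm]=x
x=R["bridge"];b=R["board"]
def rel(P):
    d=np.array(P)-x[:2];cc,ss=np.cos(x[2]),np.sin(x[2]);return np.array([cc*d[0]+ss*d[1],-ss*d[0]+cc*d[1]])
print("board in bridge",rel(b[:2])*1000,b[2]-x[2])
print("core top", rel(ray("top",245+241/5,135+154/5,.040)[:2])*1000, ray("top",245+241/5,135+154/5,.040))
for n,u,v,z in(("mug",486,218,.095),("ochre",458,172,.028),("plaster",155,195,.05)):print(n,ray("top",u,v,z),rel(ray("top",u,v,z)[:2]))
E
```

```text
board ['top'] [ 0.6191  0.0653 -1.7272] 0.66
board ['side'] [ 0.6141  0.0708 -1.7305] 0.84
board ['top', 'side'] [ 0.6177  0.0672 -1.7282] 2.13
bridge ['top'] [ 0.5907 -0.0944 -1.6427] 0.8
bridge ['side'] [ 0.5879 -0.0898 -1.6667] 0.89
bridge ['top', 'side'] [ 0.5902 -0.0933 -1.6522] 1.33
board in bridge [-162.21672516   14.34389586] -0.07599232201199291
core top [-151.70796187    9.13425765] [0.61169403 0.05715879 0.04      ]
mug [ 0.46975162 -0.40845214  0.095     ] [ 0.32390626 -0.09446252]
ochre [ 0.6006214  -0.37372359  0.028     ] [0.27864717 0.03314855]
plaster [0.53149886 0.39994737 0.05      ] [-0.48683704 -0.09867936]
```

```bash
cat > ov.py <<'E'
from fit import *
def W(q,P):
    c,s=np.cos(q[2]),np.sin(q[2]);P=np.array(P,float)/1000
    return np.c_[q[0]+c*P[:,0]-s*P[:,1],q[1]+s*P[:,0]+c*P[:,1],P[:,2]]
def rct(x0,x1,y0,y1,z): return [[x0,y0,z],[x1,y0,z],[x1,y1,z],[x0,y1,z]]
BR=[rct(-32,-10,-71,71,62),rct(10,32,-71,71,62),rct(95,107,-71,71,16),rct(32,95,57,71,16),rct(32,95,-71,-57,16),rct(-32,32,-71,-71,0)]
BD=[rct(-95,95,-48,48,12)]
def overlay(n,p,items,box,s,f):
    x0,y0,x1,y1=box
    c=cv2.resize(p[y0:y1,x0:x1,::-1],None,fx=s,fy=s,interpolation=cv2.INTER_CUBIC)
    for q,rs,col in items:
        for r in rs:
            u,v=proj(n,W(q,r)); pts=np.c_[(u+.5-x0)*s,(v+.5-y0)*s].round().astype(int)
            cv2.polylines(c,[pts],True,col,1)
    cv2.imwrite(f,c)
def rel(x,b):
    d=np.array(b[:2])-x[:2];cc,ss=np.cos(x[2]),np.sin(x[2]);return (cc*d[0]+ss*d[1])*1000,(-ss*d[0]+cc*d[1])*1000,b[2]-x[2]
E
python3 - <<'E'
from ov import *
bt,gt=[.6191,.0653,-1.7272],[.5907,-.0944,-1.6427]
bs,gs=[.6141,.0708,-1.7305],[.5879,-.0898,-1.6667]
print(rel(gt,bt),rel(gs,bs))
p=cv2.imread("pics/top0.png")[:,:,::-1]
overlay("top",p,[(bt,BD,(0,0,255)),(gt,BR,(0,0,255))],(245,135,400,215),5,"pics/ovt.png")
p=cv2.imread("pics/side0.png")[:,:,::-1]
overlay("side",p,[(bs,BD,(0,0,255)),(gs,BR,(0,0,255))],(225,150,380,250),5,"pics/ovs.png")
a=cv2.imread("pics/ovt.png");b=cv2.imread("pics/ovs.png")
cv2.imwrite("pics/ov1.png",cv2.resize(np.vstack([a,b]),None,fx=.66,fy=.66,interpolation=cv2.INTER_AREA))
E
```

```text
(np.float64(-161.32764744856422), np.float64(16.85349129147327), -0.08450000000000002) (np.float64(-162.37083176559364), np.float64(10.701074326874702), -0.06379999999999986)
```

View pics/ovt.png

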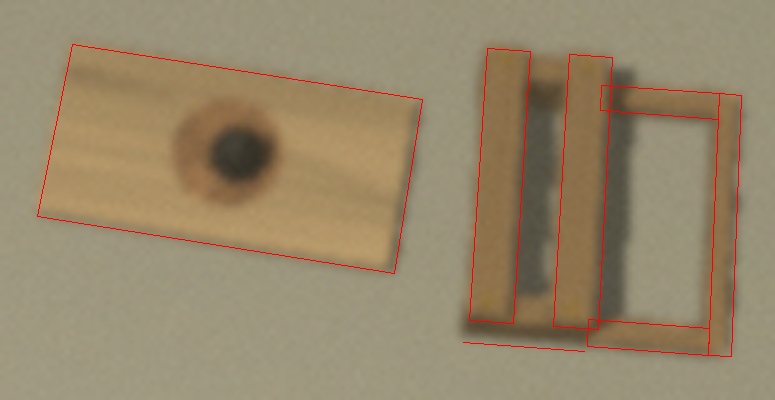

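View pics/ovs.png

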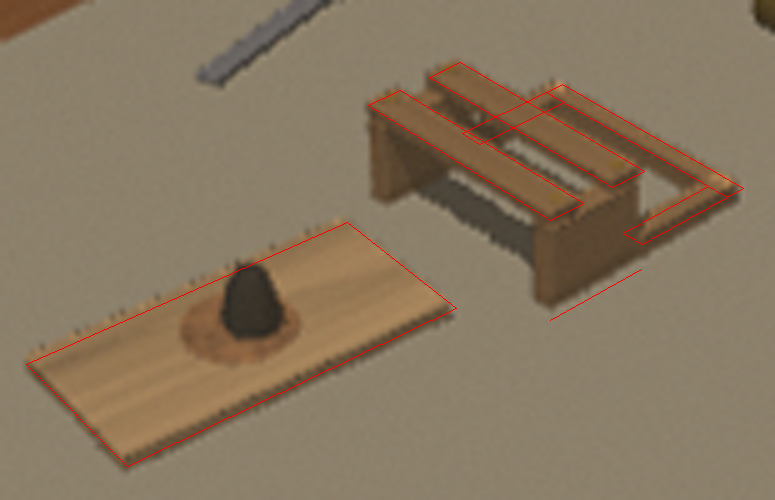

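```bash
python3 - <<'E'
from h import *
for n in("top","side"):
    d=np.load(n+"0d.npy");m=camera_model(n);K=m["camera_matrix"];T=m["cam_to_world"]
    v,u=np.mgrid[0:400,0:640];z=d
    P=np.stack([(u-K[0,2])/K[0,0]*z,-(v-K[1,2])/K[1,1]*z,-z],-1)@T[:3,:3].T+T[:3,3]
    np.save(n+"0P.npy",P)
    pts={"top":[(343,175),(360,175),(260,165),(315,178),(320,215),(330,150),(280,150),(388,180),(420,180),(304,166),(293,166)],"side":[(320,183),(340,185),(325,230),(250,222),(300,212),(275,206),(238,202),(275,245)]}[n]
    for a,b in pts: print(n,a,b,P[b-1:b+2,a-1:a+2].reshape(-1,3).mean(0).round(4), np.isfinite(d).all(), (d==0).mean())
E
```

```text
top 343 175 [ 0.5829 -0.0698  0.0596] True 0.0040625
top 360 175 [ 0.5829 -0.1126  0.0606] True 0.0040625
top 260 165 [0.6219 0.1471 0.0095] True 0.0040625
top 315 178 [0.587  0.001  0.0102] True 0.0040625
top 320 215 [ 0.49   -0.0126 -0.0012] True 0.0040625
top 330 150 [ 0.6683 -0.0393 -0.0017] True 0.0040625
top 280 150 [0.6632 0.0949 0.0114] True 0.0040625
top 388 180 [ 0.5816 -0.1916  0.0138] True 0.0040625
top 420 180 [ 0.586  -0.2809 -0.0025] True 0.0040625
top 304 166 [0.6199 0.0304 0.0093] True 0.0040625
top 293 166 [0.6109 0.0576 0.041 ] True 0.0040625
side 320 183 [ 0.5788 -0.0612  0.0617] True 0.00399609375
side 340 185 [ 0.5776 -0.1366  0.0178] True 0.00399609375
side 325 230 [0.4936 0.013  0.0008] True 0.00399609375
side 250 222 [0.6404 0.1232 0.0122] True 0.00399609375
side 300 212 [0.5789 0.0129 0.0115] True 0.00399609375
side 275 206 [0.6101 0.0654 0.0439] True 0.00399609375
side 238 202 [0.7401 0.0829 0.0014] True 0.00399609375
side 275 245 [5.432e-01 1.303e-01 4.000e-04] True 0.00399609375
```

```bash
python3 - <<'E'
from h import *
p=cv2.imread("pics/top0.png")[:,:,::-1]
crop(p,332,138,400,212,8,"pics/tb.png")
p=cv2.imread("pics/side0.png")[:,:,::-1]
crop(p,292,155,382,217,8,"pics/sb.png")
E
```

```text
(no output)
```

View pics/tb.png

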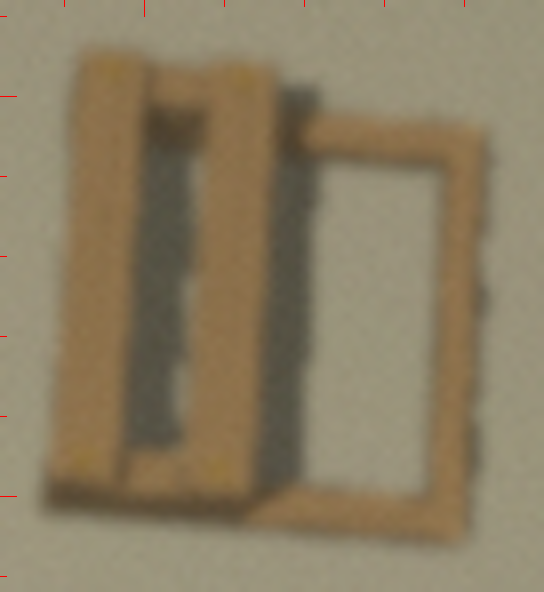

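View pics/sb.png

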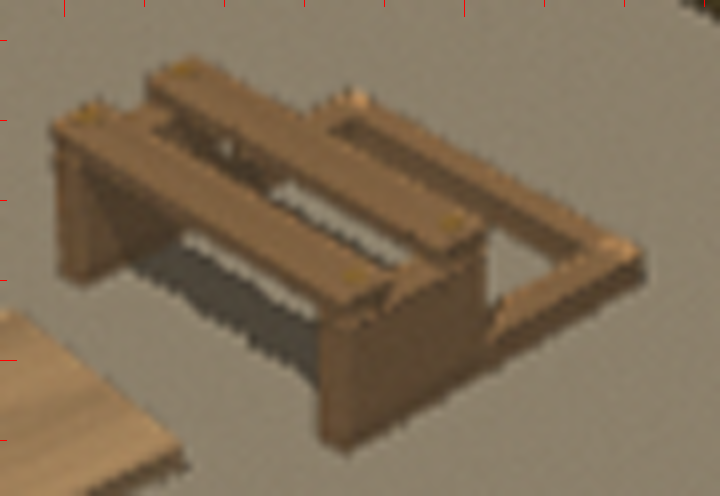

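```bash
python3 - <<'E'
from ov import *
def mk(rows,o,s): return (np.array([r[:3] for r in rows])/1000, np.array([r[3:] for r in rows],float)/s+o-.5)
S=mk([(-32,-71,0,347,452),(-32,-57,0,320,438),(-32,57,0,84,283),(-32,71,0,58,272),(-32,-71,62,345,303),(-32,71,62,52,128),(32,71,62,187,58),(32,-71,62,487,235),(107,-71,16,645,250),(107,-71,0,643,280),(107,71,16,360,88)],(292,155),8)
T=mk([(-32,71,62,80,48),(32,71,62,280,63),(-32,-71,62,48,482),(32,-71,62,255,495),(-32,-71,0,43,512),(32,-71,0,235,520),(107,71,16,487,127),(107,-71,0,465,543),(95,-57,16,428,493)],(332,138),8)
B=[[-95,48,12],[95,48,12],[95,-48,12],[-95,-48,12]]
bt=mk([b+list(c) for b,c in zip(B,[(70,42),(418,100),(392,268),(38,212)])],(245,135),5)
bs=mk([b+list(c) for b,c in zip(B,[(28,362),(342,220),(450,310),(125,460)])],(225,150),5)
for n,a,b in(("top",T,bt),("side",S,bs)):
    g,f=fit(0,{n:a}); q,f2=fit(0,{n:b}); print(n,g.round(4),q.round(4),rel(g,q)); print(f.reshape(2,-1).round(1))
    p=cv2.imread(f"pics/{n}0.png")[:,:,::-1]
    overlay(n,p,[(q,BD,(0,0,255)),(g,BR,(0,0,255))],*(((245,135,400,215)if n=="top" else(225,150,380,250)),5),f"pics/ov2{n}.png")
E
```

```text
top [ 0.5934 -0.0932 -1.6444] [ 0.6205  0.0664 -1.7288] (np.float64(-161.16843087861403), np.float64(15.264631226285964), np.float64(-0.08434179825918409))
[[ 0.  -0.   0.3  0.1 -0.3 -0.2 -0.1 -0.6  0.8]
 [-0.5 -0.5 -0.4 -0.   0.4  1.2 -0.8  0.5  0.1]]
side [ 0.5925 -0.0934 -1.6508] [ 0.6165  0.0703 -1.73  ] (np.float64(-165.1443009891057), np.float64(10.822999526761512), np.float64(-0.07924985445343014))
[[-0.2 -0.6  0.1  0.  -0.  -0.3  0.9  0.6  0.2  0.2 -0.7]
 [ 1.1  0.4  1.2  0.4 -0.3 -0.9 -0.8 -1.8 -0.2  0.9 -0.3]]
```

Call:
drive_tool --motion "0 0 0 0.03 -0.016 0 45; 0 0 0 0.052 -0.028 0 45; 0 0 0 0.052 -0.028 0 45; 0 0 0 0.052 -0.028 0 45; 0 0 0 0.052 -0.028 0 45; 0 0 0 0.052 -0.028 0 45; 0 0 0 0.052 -0.028 0 45; 0 0 0 0.052 -0.028 0 45; 0 0 0 0.052 -0.028 0 45; 0 0 0 0.052 -0.028 0 45; 0 0 0 0.052 -0.028 0 45; 0 0 0 0.052 -0.028 0 45" --newtons 40

```text
clock: 1.6
position: [0.6634, 0.0094, 0.2259]
ee_rot: [-0.002, 0.982, 0.19, -0.002]
contact_force: [-0.4, -0.5, 0.4]
width: 0.0386
```

```bash
cat > to.py <<'E'
import sys,numpy as np
from rig import get_state
from scipy.spatial.transform import Rotation as R
s=get_state();q=s["ee_rot"];r=R.from_quat(np.r_[q[1:],q[0]])
G=np.array([.593,-.093]);a=-1.647;X=np.array([np.cos(a),np.sin(a)]);Y=np.array([-X[1],X[0]])
d=s["position"][:2]-G
print("t",round(s["clock"],2),"pos",s["position"].round(4),"bridge xy",(d@X*1e3).round(1),(d@Y*1e3).round(1),"F",s["contact_force"].round(1),"w",s["width"].round(4))
if len(sys.argv)>4:
    bx,by,z,yaw=map(float,sys.argv[1:5])  # mm, mm, m, yaw of tool x (rel bridge x)
    t=np.r_[G+X*bx/1e3+Y*by/1e3,z]
    print("tool shift",r.inv().apply(t-s["position"]).round(4))
    y=a+yaw;gr=R.from_matrix(np.array([[np.cos(y),np.sin(y),0],[np.sin(y),-np.cos(y),0],[0,0,-1]]))
    print("rotvec deg",np.degrees((r.inv()*gr).as_rotvec()).round(2))
E
python3 to.py -163 95 0.15 1.5708
```

```text
Traceback (most recent call last):
  File "to.py", line 7, in <module>
    print("t",round(s["clock"],2),"pos",s["position"].round(4),"bridge xy",(d@X*1e3).round(1),(d@Y*1e3).round(1),"F",s["contact_force"].round(1),"w",s["width"].round(4))
                                                                                                                                                     ^^^^^^^^^^^^^^^^
AttributeError: 'float' object has no attribute 'round'
```

```bash
sed -i 's/s\["width"\].round(4)/round(s["width"],4)/' to.py; python3 to.py -163 98 0.10 1.5708
```

```text
t 1.6 pos [0.6634 0.0094 0.2259] bridge xy -107.4 62.4 F [-0.4 -0.5  0.4] w 0.0386
tool shift [ 0.0569 -0.0335  0.1258]
rotvec deg [-0.2   0.25 26.26]
```

Call:
drive_tool --motion "0 0 0 0.03 -0.017 0 45; 0 0 0 0.027 -0.017 0 45; 0 0 9 0 0 0.0 45; 0 0 9 0 0 0 45; 0 0 8 0 0 0.04 45; 0 0 0 0 0 0.04 45; 0 0 0 0 0 0.04 45; 0 0 0 0 0 0 45"

```text
clock: 2.6
position: [0.7047, 0.0711, 0.0964]
ee_rot: [-0.002, 0.999, -0.04, -0.006]
contact_force: [-0.3, 0.3, 0.2]
width: 0.0382
```

```bash
python3 to.py -163 98 0.05 1.5708; python3 - <<'E'
from h import *
a,_=get_image("top");b,_=get_image("side")
cv2.imwrite("pics/t1.png",a[:,:,::-1]);cv2.imwrite("pics/s1.png",b[:,:,::-1])
E
```

```text
t 2.6 pos [0.7047 0.0711 0.0964] bridge xy -172.1 98.9 F [-0.3  0.3  0.2] w 0.0382
tool shift [-0.0003  0.0092  0.0464]
rotvec deg [-0.17  0.7  -0.17]
```

View pics/s1.png

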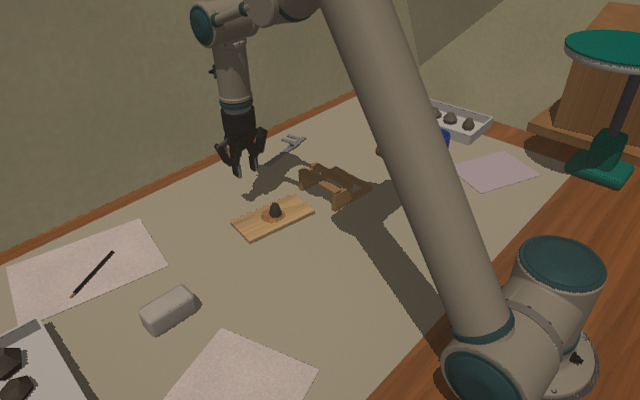

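View pics/t1.png

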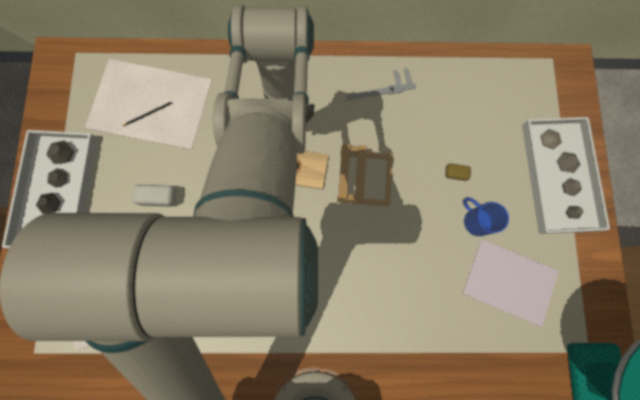

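The side picture shows the fingertips at about (237,175) and (258,168), above the desk beyond the far long side of the board. The stone is untouched at (275,210). Next I lower the fingers.

Call:
drive_tool --motion "0 0.7 0 0 0.009 0.03 45; 0 0 0 0 0 0.03 45; 0 0 0 0 0 0.02 45; 0 0 0 0 0 0.005 45; 0 0 0 0 0 0.003 45; 0 0 0 0 0 0 45"

```text
clock: 3.45
position: [0.72, 0.062, 0.0268]
ee_rot: [-0.002, 0.999, -0.039, 0.019]
contact_force: [-0.9, 0.3, 1.0]
width: 0.0388
```

```bash
python3 to.py -163 98 0.004 1.5708; python3 - <<'E'
from h import *
b,d=get_image("side")
cv2.imwrite("pics/s2.png",b[:,:,::-1]); crop(b,200,130,320,245,6,"pics/s2c.png")
E
```

```text
t 3.45 pos [0.72   0.062  0.0268] bridge xy -164.3 114.8 F [-0.9  0.3  1. ] w 0.0388
tool shift [-0.0177  0.0014  0.0222]
rotvec deg [-0.32 -2.14 -0.16]
```

View pics/s2c.png

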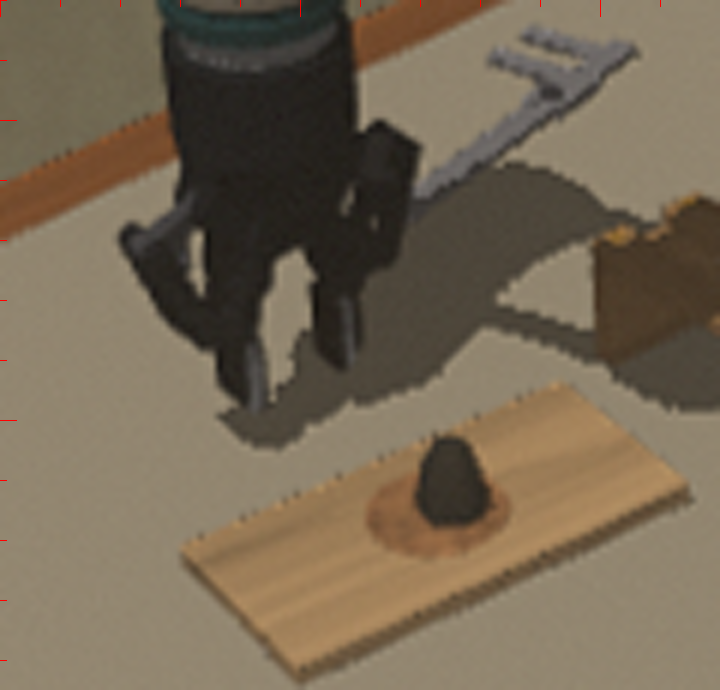

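The fingers hang above the desk beyond the board, tips at about (243,198) and (258,191). The tool is tilted 2° and needs straightening.

Call:
drive_tool --motion "0 -2 0 -0.004 0 0.004 45; 0 0 0 0 0 0.005 45; 0 0 0 0 0 0 45; 0 0 0 0 0 0 45"

```text
clock: 4.0
position: [0.7179, 0.0625, 0.0205]
ee_rot: [-0.003, 0.999, -0.039, 0.004]
contact_force: [-0.8, 0.0, 0.7]
width: 0.0381
```

```bash
python3 to.py -163 98 0.004 1.5708
```

```text
t 4.0 pos [0.7179 0.0625 0.0205] bridge xy -164.6 112.7 F [-0.8  0.   0.7] w 0.0381
tool shift [-0.0148  0.0017  0.0164]
rotvec deg [-0.34 -0.43 -0.14]
```

Descend gradually, feeling for the desk.

Call:
drive_tool --motion "0 0 0 -0.003 0 0.006 45; 0 0 0 -0.002 0 0.005 45; 0 0 0 -0.001 0 0.003 45; 0 0 0 0 0 0.002 45; 0 0 0 0 0 0 45"

```text
clock: 4.62
position: [0.711, 0.0632, 0.0031]
ee_rot: [-0.003, 0.999, -0.039, 0.004]
contact_force: [-0.1, 0.4, 0.2]
width: 0.0382
```

```bash
python3 to.py -163 98 0.003 1.5708
```

```text
t 4.62 pos [0.711  0.0632 0.0031] bridge xy -164.7 105.8 F [-0.1  0.4  0.2] w 0.0382
tool shift [-0.0078  0.0018  0.0001]
rotvec deg [-0.34 -0.4  -0.14]
```

Call:
drive_tool --motion "0 0 0 0 0 0.001 45; 0 0 0 0 0 0.001 45; 0 0 0 0 0 0 45"

```text
clock: 5.0
position: [0.7115, 0.0632, 0.0013]
ee_rot: [-0.003, 0.999, -0.039, 0.004]
contact_force: [0.8, 0.2, 0.4]
width: 0.0385
```

```bash
python3 to.py -163 59 0.003 1.5708;  python3 - <<'E'
from h import *
b,d=get_image("side")
crop(b,200,150,300,245,6,"pics/s3c.png")
E
```

```text
t 5.0 pos [0.7115 0.0632 0.0013] bridge xy -164.8 106.2 F [0.8 0.2 0.4] w 0.0385
tool shift [-0.0472  0.0019 -0.0021]
rotvec deg [-0.34 -0.44 -0.14]
```

View pics/s3c.png

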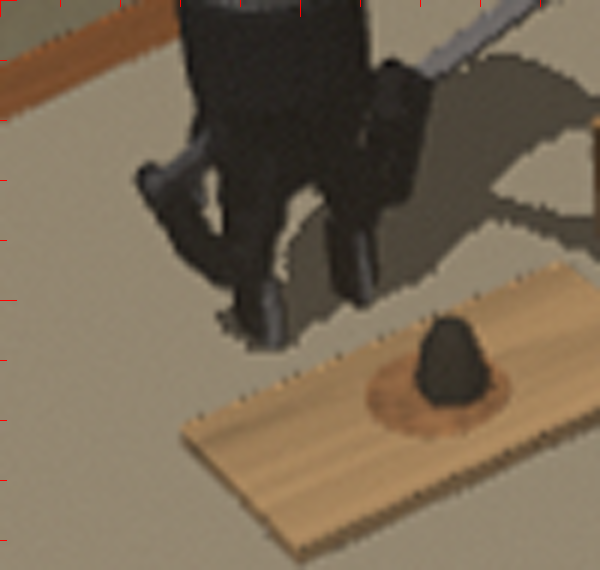

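Tips are a few mm above the desk, about 15 mm clear of the board's far edge. Now I push sideways, gently.

Call:
drive_tool --motion "0 0 0 -0.003 0 0 45; 0 0 0 -0.004 0 0 45; 0 0 0 -0.004 0 0 45; 0 0 0 -0.004 0 0 45; 0 0 0 -0.003 0 0 45; 0 0 0 -0.003 0 0 45; 0 0 0 -0.003 0 0 45"

```text
clock: 5.92
position: [0.6858, 0.0653, 0.0015]
ee_rot: [-0.003, 0.999, -0.039, 0.004]
contact_force: [0.4, 1.0, -0.3]
width: 0.0381
```

```bash
python3 to.py -163 59 0.003 1.5708
```

```text
t 5.92 pos [0.6858 0.0653 0.0015] bridge xy -164.9 80.5 F [ 0.4  1.  -0.3] w 0.0381
tool shift [-0.0215  0.0019 -0.0017]
rotvec deg [-0.34 -0.46 -0.13]
```

Call:
drive_tool --motion "0 0 0 -0.002 0 0 45; 0 0 0 -0.003 0 0 45; 0 0 0 -0.003 0 0 45; 0 0 0 -0.003 0 0 45; 0 0 0 -0.002 0 0 45; 0 0 0 0 0 0 45"

```text
clock: 6.68
position: [0.6737, 0.0665, 0.0016]
ee_rot: [-0.003, 0.999, -0.039, 0.006]
contact_force: [0.9, 0.4, -0.4]
width: 0.0383
```

```bash
python3 to.py -163 59 0.003 1.5708;  python3 - <<'E'
from h import *
b,d=get_image("side")
crop(b,200,140,380,245,4,"pics/s4c.png")
E
```

```text
t 6.67 pos [0.6737 0.0665 0.0016] bridge xy -165.2 68.4 F [ 0.9  0.4 -0.4] w 0.0383
tool shift [-0.0093  0.0022 -0.0015]
rotvec deg [-0.38 -0.67 -0.16]
```

View pics/s4c.png

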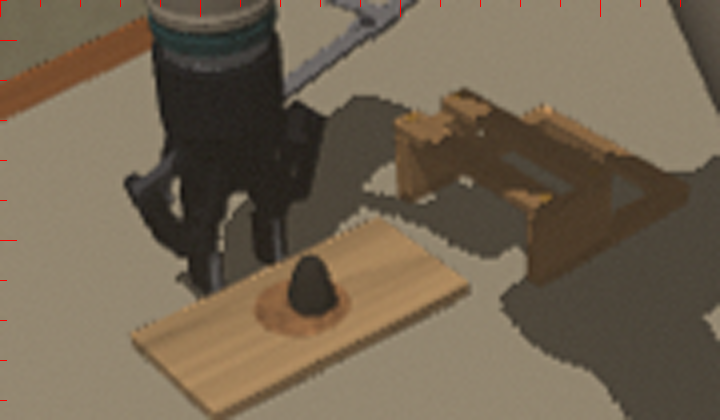

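```bash
cat > bp.py <<'E'
from ov import *
GS=[.5925,-.0934,-1.6508]; GT=[.5934,-.0932,-1.6444]
BB=np.array([[-95,48,12],[95,48,12],[95,-48,12],[-95,-48,12]])/1000
def board(n,px,o,s,idx=(0,1,2,3)):
    q,f=fit(0,{n:(BB[list(idx)],np.array(px,float)/s+np.array(o)-.5)},x0=(.6,0,-1.65))
    print(n,q.round(4),"rel",np.round(rel(GS if n=="side" else GT,q),3),"res",f.round(1)); return q
E
python3 -c "
from bp import *
board('side',[(133,342),(375,218),(470,290),(215,415)],(200,140),4)"
```

```text
side [ 0.608   0.0702 -1.6856] rel [-1.64291e+02  2.42000e+00 -3.50000e-02] res [-1.1  0.7  0.2  0.2 -0.6  0.3 -1.1  1.1]
```

Call:
drive_tool --motion "0 0 0 -0.002 0 0 45; 0 0.5 0 -0.002 0 0 45; 0 0 0 -0.002 0 0 45; 0 0 0 0 0 0 45"

```text
clock: 7.22
position: [0.668, 0.067, 0.0017]
ee_rot: [-0.003, 0.999, -0.04, 0.011]
contact_force: [1.5, 0.0, -1.4]
width: 0.0387
```

```bash
python3 to.py -163 59 0.003 1.5708;  python3 - <<'E'
from h import *
b,d=get_image("side")
crop(b,225,170,325,250,8,"pics/s5c.png")
E
```

```text
t 7.22 pos [0.668  0.067  0.0017] bridge xy -165.2 62.6 F [ 1.5  0.  -1.4] w 0.0387
tool shift [-0.0036  0.0022 -0.0014]
rotvec deg [-0.39 -1.28 -0.17]
```

View pics/s5c.png

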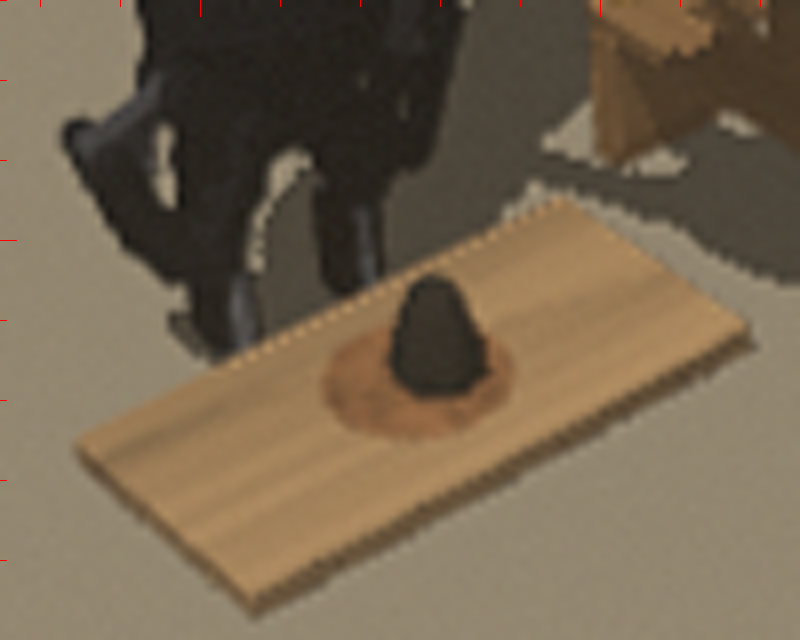

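```bash
python3 -c "
from bp import *
board('side',[(75,443),(572,195),(752,326),(250,602)],(225,170),8)"
```

```text
side [ 0.6046  0.0669 -1.6763] rel [-1.60705e+02 -7.70000e-01 -2.60000e-02] res [-0.3 -0.6  0.6  0.2 -0.2  0.3  0.4 -0.4]
```

Call:
drive_tool --motion "0 -1.2 0 -0.002 0 0 45; 0 0 0 -0.0015 0 0 45; 0 0 0 -0.001 0 0 45; 0 0 0 0.001 0 0 45; 0 0 0 0.012 0 -0.002 45; 0 0 0 0.03 0 -0.02 45; 0 0 0 0 0 -0.05 45; 0 0 0 0 0 -0.06 45"

```text
clock: 8.28
position: [0.7044, 0.0624, 0.1297]
ee_rot: [-0.003, 0.999, -0.039, -0.009]
contact_force: [0.5, -0.9, -0.6]
width: 0.0387
```

```bash
python3 to.py -300 0 0.20 3.1416;  python3 - <<'E'
from h import *
b,d=get_image("side")
crop(b,225,170,325,250,8,"pics/s6c.png")
E
```

```text
t 8.28 pos [0.7044 0.0624 0.1297] bridge xy -163.4 99.2 F [ 0.5 -0.9 -0.6] w 0.0387
tool shift [-0.1008 -0.1367 -0.0679]
rotvec deg [ -1.01   0.56 -90.14]
```

View pics/s6c.png

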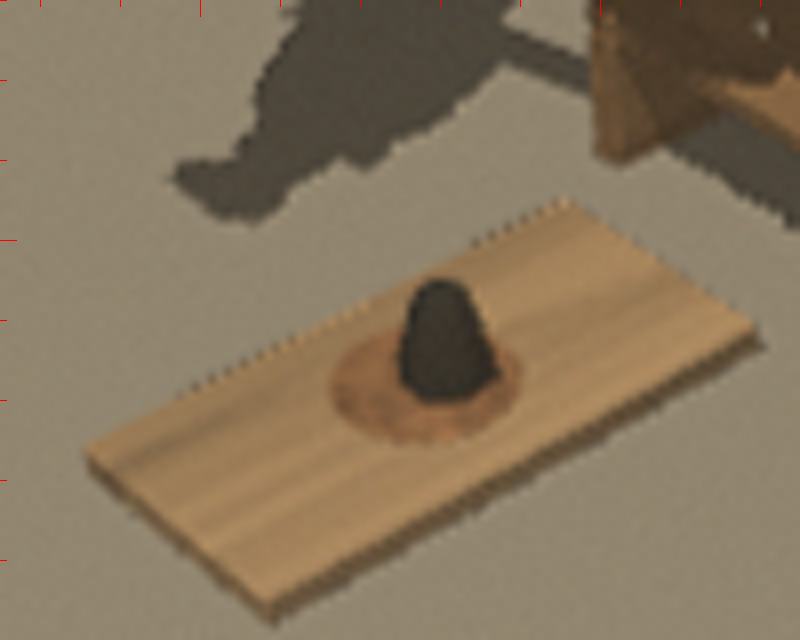

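Call:
drive_tool --motion "0 0 0 0 -0.05 -0.04 45; 0 0 0 -0.02 -0.06 -0.02 45; 0 0 -10 0 0 0 45; 0 0 -10 0 0 0 45; 0 0 -10 0 0 0 45; 0 0 -10 0 0 0 45; 0 0 -10 0 0 0 45; 0 0 -10 0 0 0 45; 0 0 -10 0 0 0 45; 0 0 -10 0 0 0 45; 0 0 -10 0 0 0 45; 0 0 0 0 0 0 45"

```text
clock: 9.82
position: [0.7038, 0.1689, 0.2007]
ee_rot: [0.001, 0.717, 0.697, 0.005]
contact_force: [-0.6, 1.0, -0.1]
width: 0.0383
```

```bash
python3 to.py -300 0 0.10 3.1416
```

```text
t 9.82 pos [0.7038 0.1689 0.2007] bridge xy -269.6 90.5 F [-0.6  1.  -0.1] w 0.0383
tool shift [ 0.0342 -0.0898  0.1001]
rotvec deg [ 0.49 -0.34  2.75]
```

Call:
drive_tool --motion "0 0 2.7 0.02 -0.05 0 45; 0 0 0 0.015 -0.04 0.02 45; 0 0 0 0 0 0.04 45; 0 0 0 0 0 0.02 45; 0 0 0 0 0 0 45"

```text
clock: 10.45
position: [0.6158, 0.2101, 0.1187]
ee_rot: [0.002, 0.739, 0.673, 0.006]
contact_force: [0.1, -0.4, 0.3]
width: 0.0384
```

```bash
python3 to.py -290 0 0.006 3.1416;  python3 - <<'E'
from h import *
b,d=get_image("top");cv2.imwrite("pics/t7.png",b[:,:,::-1])
crop(b,235,130,400,220,4,"pics/t7c.png")
b,d=get_image("side");cv2.imwrite("pics/s7.png",b[:,:,::-1])
crop(b,200,150,380,260,4,"pics/s7c.png")
E
```

```text
t 10.45 pos [0.6158 0.2101 0.1187] bridge xy -303.9 -0.3 F [ 0.1 -0.4  0.3] w 0.0384
tool shift [-0.0147 -0.0006  0.1126]
rotvec deg [ 0.62 -0.4  -0.97]
```

View pics/t7c.png

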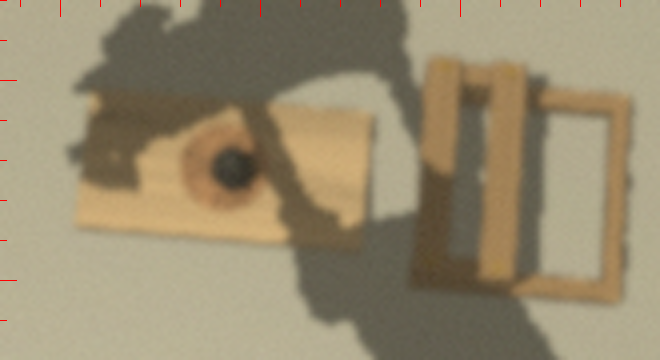

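View pics/s7c.png

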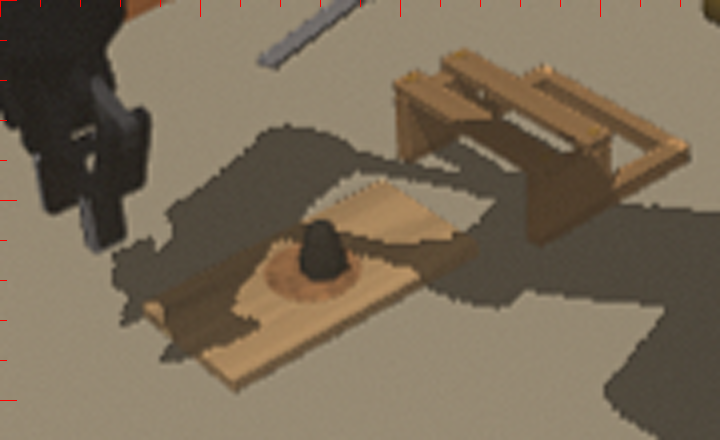

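```bash
python3 -c "
from bp import *
q=board('top',[(85,92),(374,112),(364,246),(75,228)],(235,130),4)
r=board('side',[(145,307),(384,180),(472,243),(235,381)],(200,150),4)
p=cv2.imread('pics/t7.png')[:,:,::-1];overlay('top',p,[(q,BD,(0,0,255)),(GT,BR,(0,0,255))],(245,135,400,215),5,'pics/o7t.png')
board('side',[(88,447),(572,198),(760,330),(270,605)],(225,170),8)
"
```

```text
top [ 0.6033  0.0654 -1.6314] rel [-1.58864e+02 -1.77700e+00  1.30000e-02] res [ 0.7 -0.4 -0.1 -0.3 -0.5 -0.9  0.7  0.6]
side [ 0.6023  0.0665 -1.6399] rel [-1.60159e+02 -3.05800e+00  1.10000e-02] res [-1.2 -0.7  1.9 -0.  -0.3 -0.4 -0.2  0.4]
side [ 0.6011  0.0657 -1.656 ] rel [-1.59243e+02 -4.11500e+00 -5.00000e-03] res [-0.5 -0.1  0.7 -0.1  0.2  0.  -0.3 -0.1]
```

View pics/o7t.png

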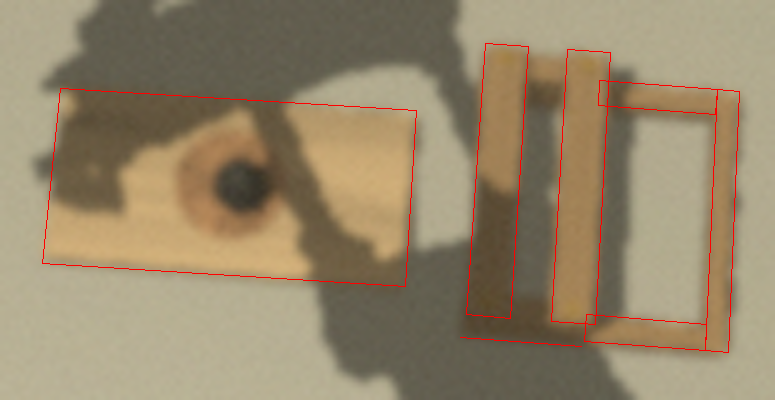

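Both views put the board about 2–3 mm off the centre line and straight to within about 0.01 rad, with the stone upright near crop pixel (240,185). Next I lower the fingers behind the rear end.

Call:
drive_tool --motion "0.6 -0.4 -1 0.0 -0.002 0.04 45; 0 0 0 0 0 0.035 45; 0 0 0 0 0 0.015 45; 0 0 0 0 0 0.005 45; 0 0 0 0 0 0 45; 0 0 0 0 0 0 45"

```text
clock: 11.3
position: [0.6253, 0.2118, 0.0326]
ee_rot: [0.006, 0.735, 0.678, 0.01]
contact_force: [0.3, 1.0, 0.3]
width: 0.0384
```

```bash
python3 to.py -280 -2 0.002 3.1416
```

```text
t 11.3 pos [0.6253 0.2118 0.0326] bridge xy -306.4 9.0 F [0.3 1.  0.3] w 0.0384
tool shift [-0.0266 -0.0116  0.0302]
rotvec deg [ 1.24 -0.36 -0.18]
```

Call:
drive_tool --motion "1.2 -0.3 0 0.0 -0.006 0.01 45; 0 0 0 -0.004 -0.006 0.008 45; 0 0 0 -0.003 0 0.004 45; 0 0 0 0 0 0.003 45; 0 0 0 0 0 0 45"

```text
clock: 11.92
position: [0.6125, 0.2055, 0.0069]
ee_rot: [-0.0, 0.735, 0.678, 0.001]
contact_force: [0.3, -0.0, -0.8]
width: 0.0381
```

```bash
python3 to.py -280 -2 0.002 3.1416
```

```text
t 11.93 pos [0.6125 0.2055 0.0069] bridge xy -299.1 -3.3 F [ 0.3 -0.  -0.8] w 0.0381
tool shift [-0.0191  0.0014  0.0049]
rotvec deg [ 0.05 -0.06 -0.18]
```

Well aligned. Down to 2 mm, then approach.

Call:
drive_tool --motion "0 0 0 -0.002 0.001 0.003 45; 0 0 0 -0.005 0 0.002 45; 0 0 0 -0.005 0 0 45; 0 0 0 -0.004 0 0 45; 0 0 0 -0.002 0 0 45; 0 0 0 0 0 0 45"

```text
clock: 12.68
position: [0.6127, 0.186, 0.0021]
ee_rot: [0.0, 0.735, 0.678, 0.001]
contact_force: [-0.4, 0.1, 0.0]
width: 0.0381
```

```bash
python3 to.py -265 -2 0.002 3.1416; python3 - <<'E'
from h import *
b,d=get_image("side")
crop(b,190,150,370,260,4,"pics/s8c.png")
E
```

```text
t 12.68 pos [0.6127 0.186  0.0021] bridge xy -279.7 -1.6 F [-0.4  0.1  0. ] w 0.0381
tool shift [-0.0147 -0.0003  0.0001]
rotvec deg [ 0.12 -0.08 -0.2 ]
```

View pics/s8c.png

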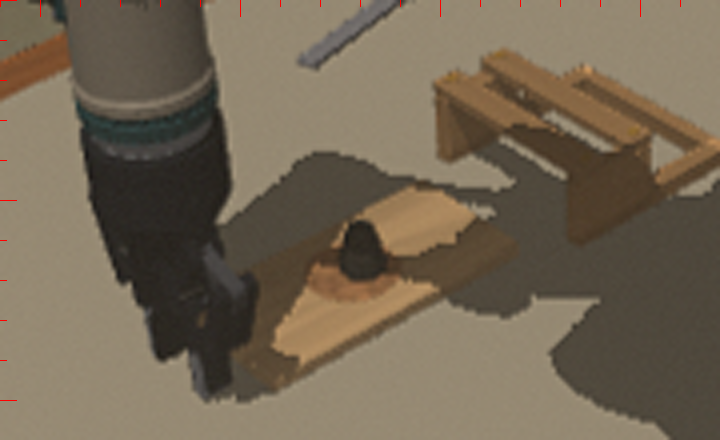

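The side picture shows the fingers just behind the rear end (near crop 215,385), with the stone standing at (362,250). Now the long push, starting gently.

Call:
drive_tool --motion "0 0 0 -0.002 0 0 45; 0 0 0 -0.003 0 0 45; 0 0 0 -0.003 0 0 45; 0 0 0 -0.003 0 0 45; 0 0 0 -0.003 0 0 45; 0 0 0 -0.003 0 0 45; 0 0 0 -0.003 0 0 45; 0 0 0 -0.003 0 0 45; 0 0 0 -0.003 0 0 45; 0 0 0 -0.003 0 0 45; 0 0 0 -0.003 0 0 45; 0 0 0 -0.002 0 0 45"

```text
clock: 14.22
position: [0.6101, 0.1519, 0.0022]
ee_rot: [-0.0, 0.735, 0.678, 0.003]
contact_force: [0.2, 2.4, 0.4]
width: 0.0386
```

```bash
python3 to.py -106 0 0.002 3.1416; python3 - <<'E'
from h import *
b,d=get_image("side");cv2.imwrite("pics/s9.png",b[:,:,::-1])
crop(b,190,150,370,260,4,"pics/s9c.png")
b,d=get_image("top")
crop(b,235,130,400,220,4,"pics/t9c.png")
E
```

```text
t 14.22 pos [0.6101 0.1519 0.0022] bridge xy -245.4 -1.5 F [0.2 2.4 0.4] w 0.0386
tool shift [-0.1394  0.0021 -0.0004]
rotvec deg [ 0.17 -0.24 -0.22]
```

View pics/s9c.png

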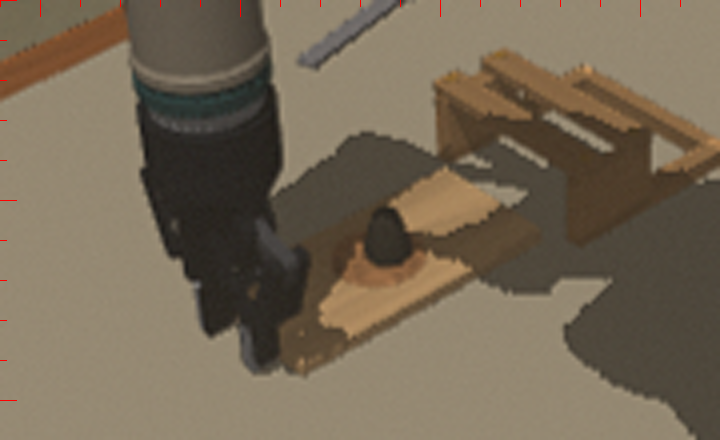

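View pics/t9c.png

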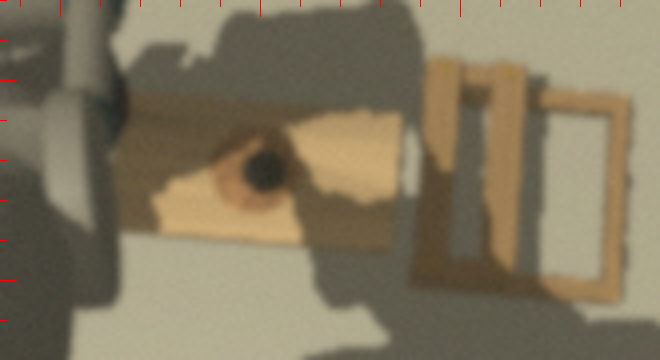

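```bash
python3 -c "
from bp import *
for n,u,v,o in(('top',403,111,(235,130)),('top',391,249,(235,130)),('side',445,168,(190,150)),('side',540,232,(190,150))):
    P=ray(n,u/4+o[0]-.5,v/4+o[1]-.5,.012); print(n,np.round(rel(GT if n=='top' else GS,[P[0],P[1],0]),1)[:2])
"
```

```text
top [-44.   47.2]
top [-45.4 -47.2]
side [-46.5  44.4]
side [-48.2 -50.9]
```

Call:
drive_tool --motion "0 0 0 -0.002 0 0 45; 0 0 0 -0.003 0 0 45; 0 0 0 -0.004 0 0 45; 0 0 0 -0.004 0 0 45; 0 0 0 -0.004 0 0 45; 0 0 0 -0.004 0 0 45; 0 0 0 -0.004 0 0 45; 0 0 0 -0.004 0 0 45; 0 0 0 -0.004 0 0 45; 0 0 0 -0.004 0 0 45; 0 0 0 -0.003 0 0 45; 0 0 0 -0.002 0 0 45"

```text
clock: 15.82
position: [0.6066, 0.1071, 0.0022]
ee_rot: [-0.0, 0.735, 0.678, 0.003]
contact_force: [0.2, 2.4, 0.5]
width: 0.0387
```

```bash
python3 to.py -106 0 0.002 3.1416; python3 - <<'E'
from h import *
b,d=get_image("side")
crop(b,220,140,400,240,4,"pics/s10c.png")
b,d=get_image("top")
crop(b,235,130,400,220,4,"pics/t10c.png")
E
```

```text
t 15.82 pos [0.6066 0.1071 0.0022] bridge xy -200.6 -1.7 F [0.2 2.4 0.5] w 0.0387
tool shift [-0.0946  0.002  -0.0002]
rotvec deg [ 0.18 -0.25 -0.23]
```

View pics/s10c.png

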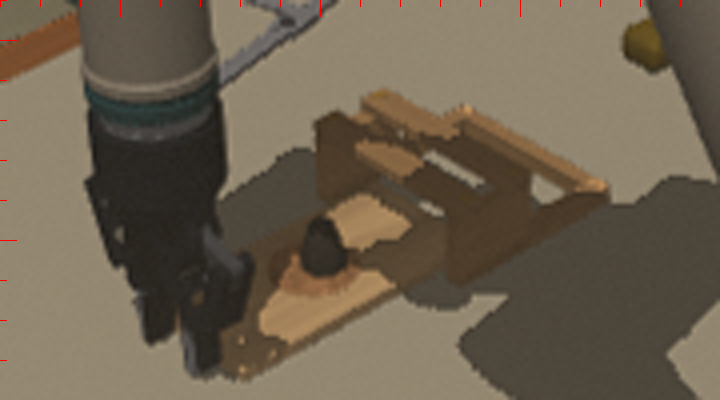

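View pics/t10c.png

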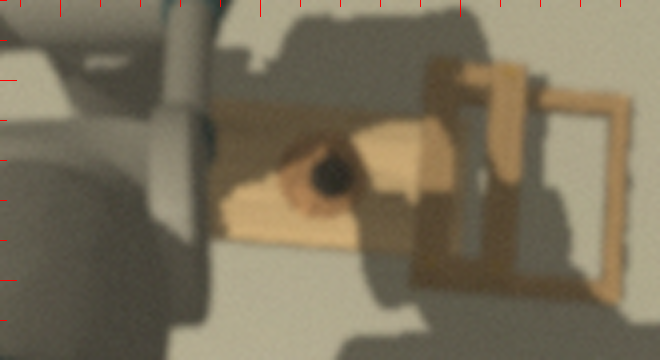

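The board's front is under the first bar, clear of both legs, and the stone is upright at crop (325,245) in the side view. Force is steady at 2.4 N, so I continue.

Call:
drive_tool --motion "0 0 0 -0.002 0 0 45; 0 0 0 -0.003 0 0 45; 0 0 0 -0.004 0 0 45; 0 0 0 -0.004 0 0 45; 0 0 0 -0.004 0 0 45; 0 0 0 -0.004 0 0 45; 0 0 0 -0.004 0 0 45; 0 0 0 -0.004 0 0 45; 0 0 0 -0.004 0 0 45; 0 0 0 -0.004 0 0 45; 0 0 0 -0.003 0 0 45; 0 0 0 -0.002 0 0 45"

```text
clock: 17.42
position: [0.603, 0.0626, 0.0022]
ee_rot: [-0.0, 0.735, 0.678, 0.003]
contact_force: [0.3, 2.9, 0.7]
width: 0.0382
```

```bash
python3 to.py -106 0 0.002 3.1416; python3 - <<'E'
from h import *
b,d=get_image("side")
crop(b,220,140,400,240,4,"pics/s11c.png")
b,d=get_image("top")
crop(b,235,130,400,220,4,"pics/t11c.png")
E
```

```text
t 17.43 pos [0.603  0.0626 0.0022] bridge xy -155.9 -1.9 F [0.3 2.9 0.7] w 0.0382
tool shift [-0.0499  0.0021 -0.0001]
rotvec deg [ 0.18 -0.26 -0.22]
```

View pics/s11c.png

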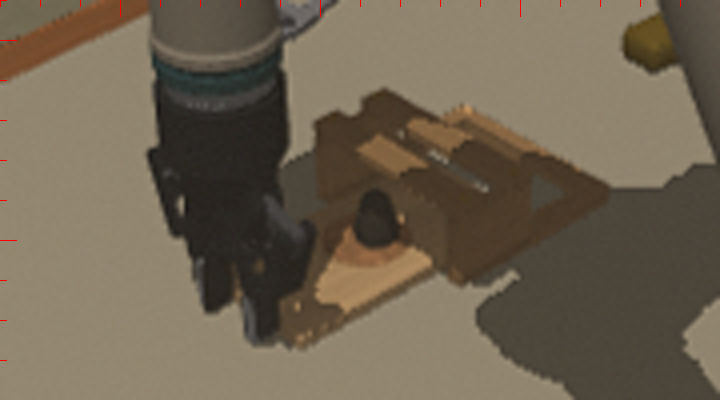

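View pics/t11c.png

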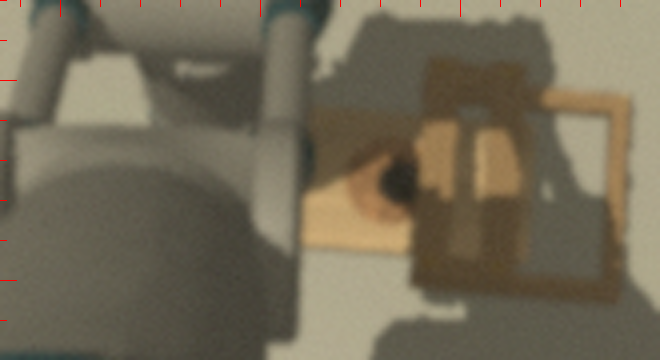

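The stone is entering under the bridge, upright. About 50 mm remain.

Call:
drive_tool --motion "0 0 0 -0.002 0 0 45; 0 0 0 -0.003 0 0 45; 0 0 0 -0.004 0 0 45; 0 0 0 -0.004 0 0 45; 0 0 0 -0.004 0 0 45; 0 0 0 -0.004 0 0 45; 0 0 0 -0.004 0 0 45; 0 0 0 -0.004 0 0 45; 0 0 0 -0.003 0 0 45; 0 0 0 -0.002 0 0 45"

```text
clock: 18.77
position: [0.6001, 0.0265, 0.0021]
ee_rot: [-0.0, 0.735, 0.678, 0.003]
contact_force: [1.5, 3.0, 1.1]
width: 0.0384
```

```bash
python3 to.py -106 0 0.002 3.1416; python3 - <<'E'
from h import *
b,d=get_image("side")
crop(b,250,140,400,240,5,"pics/s12c.png")
E
```

```text
t 18.77 pos [0.6001 0.0265 0.0021] bridge xy -119.7 -2.0 F [1.5 3.  1.1] w 0.0384
tool shift [-0.0137  0.0021  0.0001]
rotvec deg [ 0.18 -0.27 -0.22]
```

View pics/s12c.png

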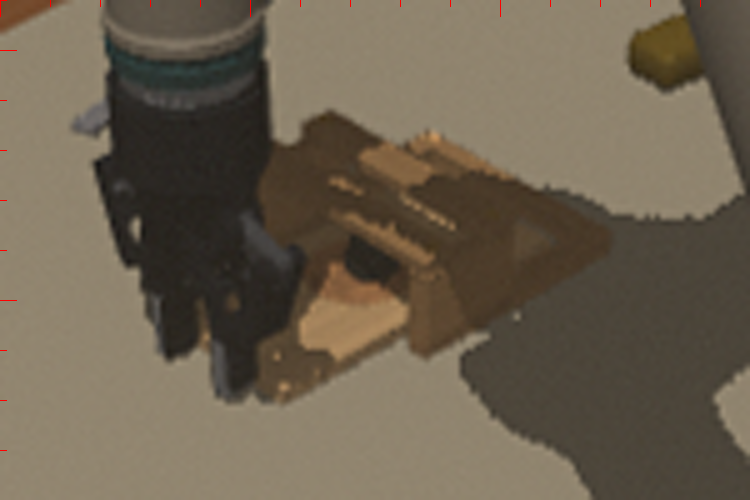

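Call:
drive_tool --motion "0 0 0 -0.0015 0 0 45; 0 0 0 -0.002 0 0 45; 0 0 0 -0.002 0 0 45; 0 0 0 -0.002 0 0 45; 0 0 0 -0.0015 0 0 45; 0 0 0 -0.001 0 0 45"

```text
clock: 19.58
position: [0.5992, 0.016, 0.0021]
ee_rot: [-0.0, 0.735, 0.678, 0.003]
contact_force: [0.6, 2.9, 2.2]
width: 0.0386
```

Call:
drive_tool --motion "0 0 0 -0.001 0 0 45; 0 0 0 -0.0015 0 0 45; 0 0 0 -0.001 0 0 45"

```text
clock: 19.95
position: [0.599, 0.0134, 0.0022]
ee_rot: [-0.001, 0.735, 0.678, 0.004]
contact_force: [1.4, 7.4, 1.1]
width: 0.0383
```

```bash
python3 to.py -106 0 0.002 3.1416
```

```text
t 19.95 pos [0.599  0.0134 0.0022] bridge xy -106.6 -2.1 F [1.4 7.4 1.1] w 0.0383
tool shift [-0.0006  0.0021  0.0002]
rotvec deg [ 0.19 -0.39 -0.27]
```

The force has risen to 7.4 N at the expected home position, so the board is meeting the stop. I push slightly more to seat it squarely.

Call:
drive_tool --motion "0 0 0 -0.001 0 0 45; 0 0 0 -0.001 0 0 45; 0 0 0 -0.001 0 0 45"

```text
clock: 20.32
position: [0.599, 0.0135, 0.0022]
ee_rot: [-0.003, 0.736, 0.677, 0.006]
contact_force: [0.4, 6.8, 0.7]
width: 0.0388
```

Call:
drive_tool --motion "0 0 0 -0.001 0 0 45; 0 0 0 -0.001 0 0 45"

```text
clock: 20.58
position: [0.599, 0.0135, 0.0023]
ee_rot: [-0.004, 0.736, 0.677, 0.007]
contact_force: [0.4, 6.5, 1.0]
width: 0.0388
```

```bash
python3 to.py -106 0 0.002 3.1416;python3 - <<'E'
from h import *
print(get_state()["moment"])
E
```

```text
t 20.57 pos [0.599  0.0135 0.0023] bridge xy -106.7 -2.1 F [0.4 6.5 1. ] w 0.0388
tool shift [-0.0007  0.0021  0.0003]
rotvec deg [ 0.22 -0.88 -0.37]
[ 1.00412784 -0.07272565  0.123295  ]
```

Call:
drive_tool --motion "0 -0.8 0 -0.002 0 0 45; 0 0 0 -0.0025 0 0 45; 0 0 0 -0.0025 0 0 45"

```text
clock: 20.95
position: [0.5989, 0.0134, 0.0022]
ee_rot: [-0.003, 0.737, 0.676, 0.006]
contact_force: [1.1, 10.9, 0.7]
width: 0.0386
```

```bash
python3 to.py -106 0 0.002 3.1416;python3 - <<'E'
from h import *
b,d=get_image("side")
crop(b,250,140,400,240,5,"pics/s13c.png")
E
```

```text
t 20.95 pos [0.5989 0.0134 0.0022] bridge xy -106.5 -2.2 F [ 1.1 10.9  0.7] w 0.0386
tool shift [-0.0005  0.0022  0.0002]
rotvec deg [ 0.25 -0.71 -0.55]
```

View pics/s13c.png

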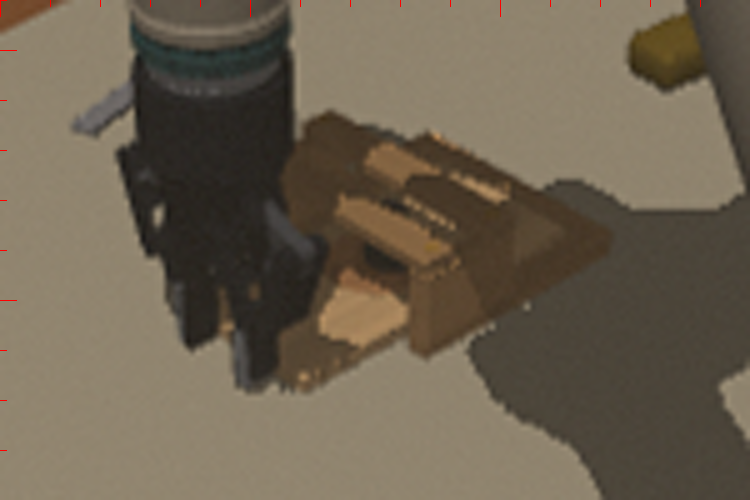

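Stalled at the stop with 11 N. Back off straight, then rise.

Call:
drive_tool --motion "0 0 0 0.002 0 0 45; 0 0 0 0.006 0 0 45; 0 0 0 0.015 0 0 45; 0 0 0 0.03 0 0 45; 0 0 0 0.04 0 -0.005 45; 0 0 0 0.03 0 -0.03 45; 0 0 0 0.03 0 -0.05 45; 0 0 0 0.05 0 -0.03 45; 0 0 0 0.05 0 -0.03 45; 0 0 0 0.05 0 0 45; 0 0 0 0 0 0 45; 0 0 0 0 0 0 45"

```text
clock: 22.5
position: [0.623, 0.3258, 0.1524]
ee_rot: [-0.001, 0.736, 0.677, 0.003]
contact_force: [-0.1, -0.7, 0.6]
width: 0.0385
```

```bash
python3 to.py -106 0 0.002 3.1416;python3 - <<'E'
from h import *
b,d=get_image("side");cv2.imwrite("pics/s14.png",b[:,:,::-1])
crop(b,270,145,380,225,7,"pics/s14c.png")
b,d=get_image("top");cv2.imwrite("pics/t14.png",b[:,:,::-1])
crop(b,305,138,400,212,8,"pics/t14c.png")
E
```

```text
t 22.5 pos [0.623  0.3258 0.1524] bridge xy -419.8 -2.0 F [-0.1 -0.7  0.6] w 0.0385
tool shift [-0.3148  0.0039  0.1483]
rotvec deg [ 0.15 -0.38 -0.43]
```

View pics/s14c.png

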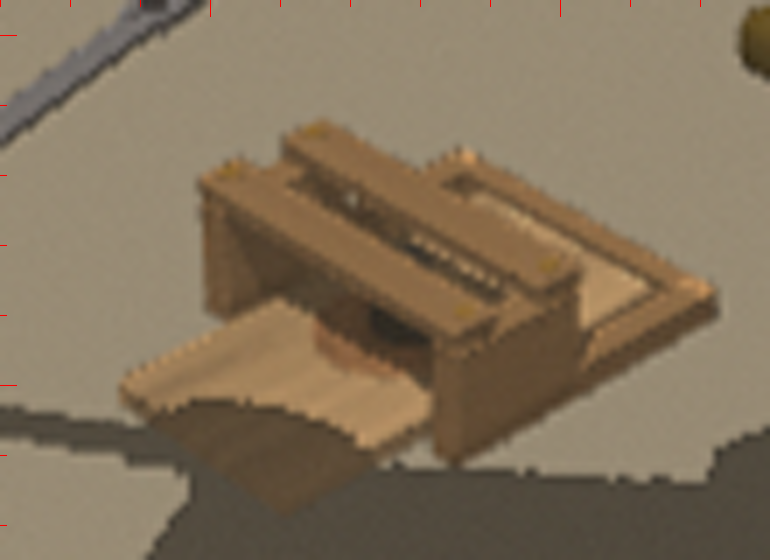

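View pics/t14c.png

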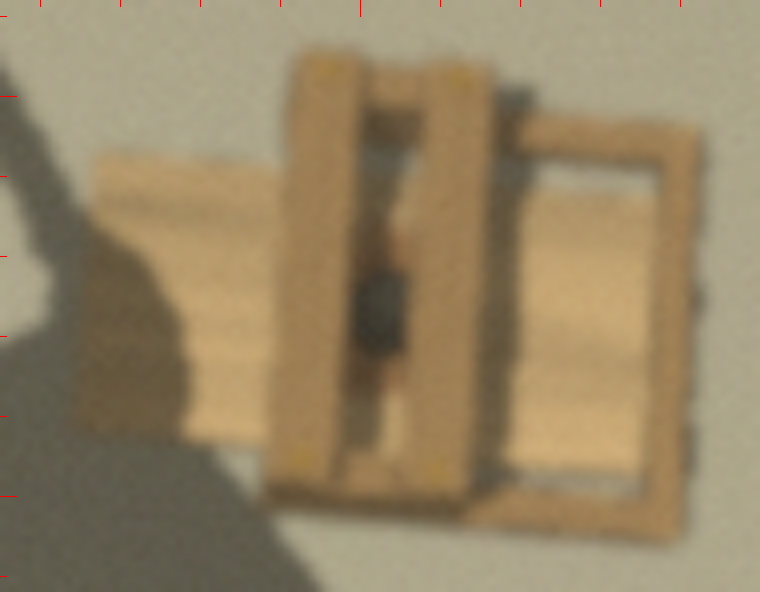

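View pics/t14.png

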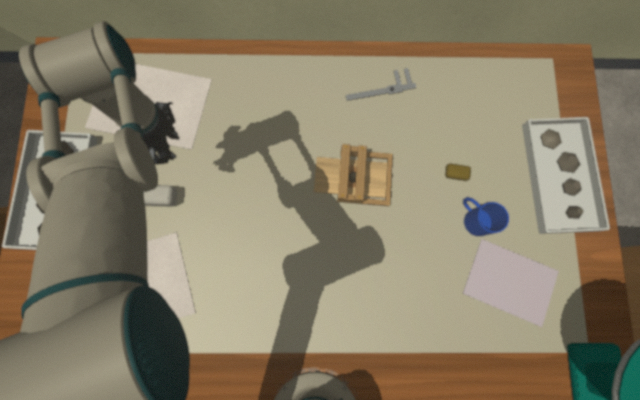

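```bash
python3 - <<'E'
from bp import *
b,d=get_image("top")
m=camera_model("top");K=m["camera_matrix"];T=m["cam_to_world"]
for v in range(172,182,2):
  o=[]
  for u in range(348,358):
    z=d[v,u];P=T[:3,:3]@np.array([(u-K[0,2])/K[0,0]*z,-(v-K[1,2])/K[1,1]*z,-z])+T[:3,3]
    o.append((round(P[2]*1e3+1.7)))
  print(v,o)
# rear corners
for u,v in((92,150),(73,433)):
  P=ray('top',u/8+305-.5,v/8+138-.5,.012);print(np.round(rel(GT,[P[0],P[1],0]),1))
E
```

```text
172 [14, 13, 13, 15, 39, 42, 42, 12, 59, 61]
174 [16, 33, 39, 44, 45, 43, 45, 47, 60, 63]
176 [25, 36, 41, 46, 44, 43, 47, 1021, 60, 61]
178 [26, 35, 38, 43, 47, 42, 42, 44, 63, 64]
180 [22, 23, 29, 33, 38, 36, 36, 35, 62, 63]
[-95.4  45.9   1.6]
[-94.1 -50.7   1.6]
```

```bash
python3 -c "
from rig import *
print(sign_off())"
```

```text
the job is handed in; nothing more can be done
None
```

The board is home against the stop, the stone still stands upright beneath the bridge, and I handed the job in at about 22.6 s.

**How I did it:** I squared the board to the bridge by pushing its far long side with two fingertips. Then I pushed it from its rear end, with the fingertips about 2 mm above the desk, until it stalled at the stop with about 11 N. After that I backed the hand straight off and raised it clear.

**Last checks:**
- **Board:** The rear corners measured at bridge x = -95.4 and -94.1 mm; home is -95. The board sits about 2 mm off the centre line, and neither camera shows a gap at the stop.
- **Stone:** Depth through the slot puts its top at about 45 mm, against 46 expected, so it is upright and under the bridge.
- **Bystanders:** The mug, ochre lump and plaster block appear where they began, judged by eye. The arm partly hid the plaster block in the last top picture.
- **Hand:** Clear of everything, with no contact force beyond noise.

**Disagreements:** The two cameras differed by up to about 4 mm on the board's position across the passage, within the 9 mm clearance on each side. In the last side picture the bridge hid most of the stone, so the upright check rests on the top camera.

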